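# Kit the small pull-back car

## Robot

A 6-joint arm with a two-finger parallel gripper is mounted at the origin on the work surface. World frame = base frame: x ahead of the robot, y to its left, z up, the work surface at z = 0. Lengths are in mm, angles in rad, forces in N, time in s.
With the tool pointing down it reaches from about 300 to 775 mm from the base axis. Payload 14.6 kg.
Tool frame: the origin (TCP) lies between the finger pads; the fingertips stand manip.tip_reach ahead of it and the grasp point (between the pads) lies 5 mm behind it (manip.tip_reach is the distance from the TCP to the fingertips, in mm); z points along the fingers, y is the line along which they close (so a half turn about z gives the same grasp; the last joint's range is limited). The gripper opens to 94 mm and grips with 3 to 60 N. Pads are 16 mm wide; open, the fingers measure 119 mm over their backs; the gripper's body (75 mm by 177 mm) begins 78 mm behind the grasp point.
Start: joints at [-1.249, 0.3, 1.521, -0, 1.321, -0.067], TCP at [208.485, -508.943, 219.446] pointing down, gripper open.
Joint ranges: [-3.03, 3.03], [-0.79, 2.21], [0.23, 2.52], [-1.04, 4.18], [0, 3.07], [-2.55, 2.55]. Speed limits (rad/s): [2.22, 2.22, 2.57, 3.14, 3.14, 3.14].

## Interface

Orientations are given as [roll, pitch, yaw] about the fixed x, y, z axes, in that order (R = Rz(yaw) Ry(pitch) Rx(roll)).
In Python, from cell import manip gives the robot as it stands. The module is installed in compiled form; this text tells all that it offers.
- The arm moves only by the shell command python3 -m creep 'ROWS' [FORCE]. ROWS is JSON, a list of rows, each a list of 3 entries, a list of its own where there are three numbers: the opening, from -1 (shut) to 1 (fully open), then the shift along the tool's x, y, z in cm, then the turn about the tool's z in units of 5 degrees (1.0 is 5 degrees). In form: [[grip, [tx, ty, tz], roll], ...]. A call has 1 to 12 rows; each row is the pose to reach, as a shift and turn from the pose commanded when the call began, along the tool's axes at that moment; what a row does not reach only later rows make up. A row lasts 1/10 s, in which the tool goes at most 50 mm and 8.59 degrees, less where a joint would pass 70% of its speed; a pose out of reach is approached as far as the arm can. A call with a gripper value outside its range is refused whole. The fingers move at their own pace and stop on an object; FORCE is the grip in N (left out, the last holds). Time passes only in rows, so rows that repeat a pose let the fingers close. It gives the time, the measured TCP pose, the force, the opening and the grip force at its end, in the units of the state.
- manip.read_state(): the state, without advancing time (a new reading comes with each control period).
- manip.camera(name): name is "side" or "top"; returns the picture (400x640x3 uint8, red, green, blue); there is no depth.
- manip.camera_params(name): a dict with "fovy" (degrees; the focal length in pixels is half the picture's height over the tangent of half this angle, whatever the lens; pixels are square), "cx", "cy" (the principal point, pixels), "origin" and "attitude" of the camera in the world. Camera axes: x right, y down, z forward; pixel columns grow to the right and rows downward; lengths in mm; the calibration is good to about 2 mm. A picture is of the moment at which its call begins. camera_params takes no time and is no camera call.
- manip.sign_off(): hands the job in; it is judged then, once.
The state is a dict: "clock": time; "joints": joint angles; "qd": joint speeds; "effort": joint torques, N m; "eef_pos": TCP position; "eef_rot": TCP orientation; "wrist_force": force on the tool from outside, world axes, zero at the start; "moment": the same for the moment, N m; "finger_gap": finger opening in mm; "finger_force": force on a finger pad.
Only numpy, scipy, OpenCV 4.12 (cv2) and the standard library are available. Lean on these libraries where they do the work, as an engineer would, in place of code of your own. Each camera call takes 0.05 s, during which the arm holds its last target. There are 200 camera calls.

## Task

Make up the kit for one small car in the blue kit tray: from the parts scattered on the green mat, put the hatchback shell, the chassis, the pull-back motor unit and the small-wheeled front axle each into the nest made for it, the shell over its block and the others flat on the floor of their pockets, lying square. Leave the pick-up's parts, the longer shell with the open load bed and the axle with the larger wheels, where they lie.

Things in the scene. Friction and masses are not known exactly. Their poses are not given: they have to be found in the camera images.
- car_shell: Hollow hatchback shell, lime-green plastic, dark windows, 78 mm long (x, nose +x), 46 wide (y), 36 high. Sides upright and flat from 0 to 20 mm height: grip there across y. Bonnet 21 mm high; roof 40 mm wide from x = -34 to +10. Open below: cavity 72 x 40, 17 mm deep. About 45 g. Origin: underside centre, z up.
- car_chassis: Chassis of the small car, black plastic: floor plate 76 (x) x 44 (y) x 5 mm with four wheel notches; on its middle an open seat tub 36 (x) x 28 (y) mm, its walls reaching 20 mm above the underside. Grip the tub across y (28 mm), fingertips at least 7 mm above the underside. About 30 g. Origin: underside centre, z up.
- motor_unit: Pull-back motor: grey gearbox x -18 to +22 mm, 24 wide, 21 high; rear axle through it at x = -10 carries two fast black wheels of 24 mm diameter, 50 mm over their outer faces (y). Grip across the wheels along y at x = -10, 12 mm up. +x is the gearbox nose. Stands level. Origin: underside, mid-length, z up. About 45 g.
- small_axle: Front axle of the small car: thin steel rod along y, 12 mm up, with two black wheels of 24 mm diameter, 10 mm wide, 50 mm over their outer faces. Grip across the wheels along y. Wheels have small flats and do not roll off by themselves. Origin: middle of the rod, 12 mm above what it stands on. About 25 g.
- pickup_shell: LOOK-ALIKE, stays where it is: pick-up shell, same lime-green plastic and width (46 mm, y) as the car shell, but 100 mm long (x, nose +x), 41 high, with an open load bed over the rear half. Origin: underside centre, z up.
- big_axle: LOOK-ALIKE, stays where it is: axle of the pick-up, like the small one but wheels of 36 mm diameter, 12 wide, 60 mm over their outer faces (y). Origin: middle of the rod, 18 mm up.
- shell_nest: Nest, grey base, off-white rim, one of four of 104 (x) x 96 (y) mm filling the fixed blue tray (14 mm high) in any order. Origin: underside centre. Base 4 mm thick: a seated part's underside is 4 mm above this origin. This one: no rim, but a off-white block 54 (x) x 22 (y) mm, 10 mm above the base; the shell goes over it onto the base, length along x, either way round, origin over origin.
- chassis_nest: Nest, grey base, off-white rim, one of four of 104 (x) x 96 (y) mm filling the fixed blue tray (14 mm high) in any order. Origin: underside centre. Base 4 mm thick: a seated part's underside is 4 mm above this origin. This one: large pocket 90 (x) x 58 (y) mm, centred; chassis length along x, either way round, origin over origin. Rim 6 mm above the pocket floor.
- motor_nest: Nest, grey base, off-white rim, one of four of 104 (x) x 96 (y) mm filling the fixed blue tray (14 mm high) in any order. Origin: underside centre. Base 4 mm thick: a seated part's underside is 4 mm above this origin. This one: T pocket, wide for the wheels x -29 to +9 (64 in y), stem for the nose x +9 to +30 (40 in y); motor +x along nest +x, origin over origin. Rim 6 mm above the pocket floor.
- axle_nest: Nest, grey base, off-white rim, one of four of 104 (x) x 96 (y) mm filling the fixed blue tray (14 mm high) in any order. Origin: underside centre. Base 4 mm thick: a seated part's underside is 4 mm above this origin. This one: small pocket 38 (x) x 64 (y) mm, centred; rod along y, either way round, origin over origin. Rim 6 mm above the pocket floor.
There are look-alikes about, which are no part of the job. What is shaped like the car_shell but brown or red is not meant.

How it is judged:
By the outcome, as a careful person would: the job done as asked, in the order asked, and still so for the second after the job is handed in, with the robot touching nothing.
It also fails if it takes over 99 s, if anything falls off the work surface, if the arm or the gripper's body presses on something with over 40 N, if the wrist force passes 120 N, or if a joint passes its speed limit or range.

## Working session

There is one attempt and no reset: what is moved stays moved. The work goes in short steps, Python scripts to look and compute and a shell command to move; the robot and the scene stay as the last step left them, time stands still between calls to the robot, and variables do not carry over. Pictures are saved under pics/ and viewed, at most 14 in all, crops included, and the job is handed in when it is done.

```bash
mkdir -p pics
python3 - <<'E'
from cell import manip
import cv2
for n in("top","side"):
    im=manip.camera(n); cv2.imwrite(f"pics/{n}0.png",im[:,:,::-1]); print(n,manip.camera_params(n))
print(manip.tip_reach,manip.read_state())
E
```

```text
top {'fovy': 50.63872012289086, 'cx': 318.18346117368657, 'cy': 198.60976177272195, 'origin': array([ 456.64755555,   21.92531557, 1041.20963225]), 'attitude': array([-3.0897751 , -0.01866402, -1.56271298])}
side {'fovy': 47.910593124318865, 'cx': 313.7265253632305, 'cy': 197.13894955393081, 'origin': array([ 288.40798425, -598.27093699,  715.48323818]), 'attitude': array([-2.36183022,  0.00709339, -0.34173992])}
14.0 {'clock': 0.1, 'joints': array([-1.24861097e+00,  3.00409670e-01,  1.52150068e+00, -5.11911822e-06,
        1.32068869e+00, -6.66217276e-02]), 'qd': array([-0.00090353, -0.00100634, -0.00307944,  0.00116353, -0.00168206,
       -0.00085567]), 'effort': array([ 1.65874961e-03, -5.32638216e+01, -3.53283799e+01,  7.09431642e-02,
        2.33953045e-02, -3.91968604e-05]), 'eef_pos': array([ 208.41462622, -508.75428002,  218.95402547]), 'eef_rot': array([-3.14058816e+00, -6.20503891e-05,  3.88808328e-01]), 'wrist_force': array([-0.5815921 , -0.0650816 , -0.09731177]), 'moment': array([-0.04767899, -0.00283166,  0.0562632 ]), 'finger_force': 0.0, 'finger_gap': 94.0356361884013}
```

View pics/top0.png

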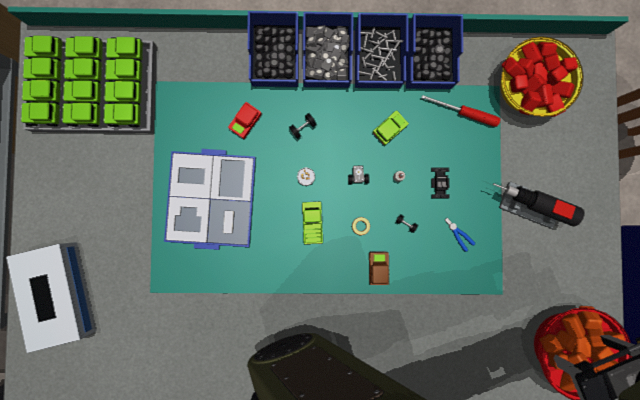

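View pics/side0.png

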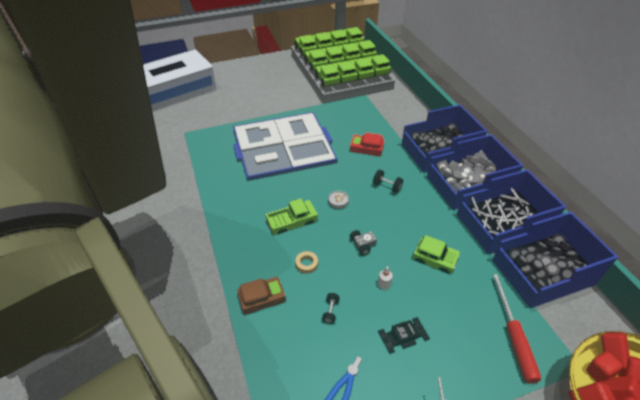

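The tray is at left in the top view: axle nest (190,175), chassis nest (233,178), motor T (187,222) and shell block (229,222). The hatchback is at (390,127), the motor at (358,175), the chassis at (440,182) and the small axle at (406,223). The pick-up shell is at (312,222) and the big axle at (302,126). I'll zoom in next.

```bash
cat > h.py <<'E'
import numpy as np,cv2
from scipy.spatial.transform import Rotation as Ro
from cell import manip
def cam(n):
    p=manip.camera_params(n); f=200/np.tan(np.radians(p['fovy']/2))
    return p,f,Ro.from_euler('xyz',p['attitude']).as_matrix()
def ray(n,u,v,z):
    p,f,R=cam(n); d=R@np.array([(u-p['cx'])/f,(v-p['cy'])/f,1]); o=np.array(p['origin'])
    return (o+d*(z-o[2])/d[2])[:2]
def proj(n,X):
    p,f,R=cam(n); c=R.T@(np.array(X,float)-p['origin']); return c[:2]/c[2]*f+[p['cx'],p['cy']]
def crop(src,x,y,w,h,k,out):
    im=cv2.imread(src)[y:y+h,x:x+w]; cv2.imwrite(out,cv2.resize(im,None,fx=k,fy=k,interpolation=cv2.INTER_CUBIC))
E
python3 - <<'E'
from h import *
crop('pics/top0.png',160,145,100,108,5.5,'pics/tray.png')
crop('pics/top0.png',340,100,120,142,4,'pics/parts.png')
for n,u,v in [("top",210,200),("top",390,127),("side",436,253)]: print(ray(n,u,v,0))
E
```

```text
[504.99264503 268.48431241]
[ 691.45515264 -174.94998277]
[ 696.68143028 -160.00338599]
```

View pics/tray.png

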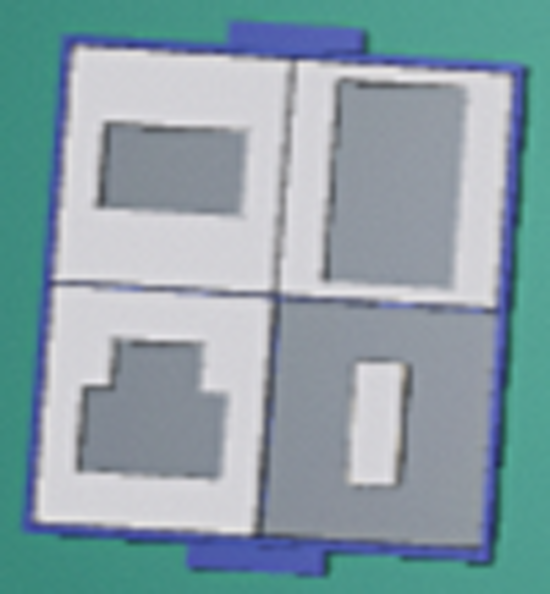

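View pics/parts.png

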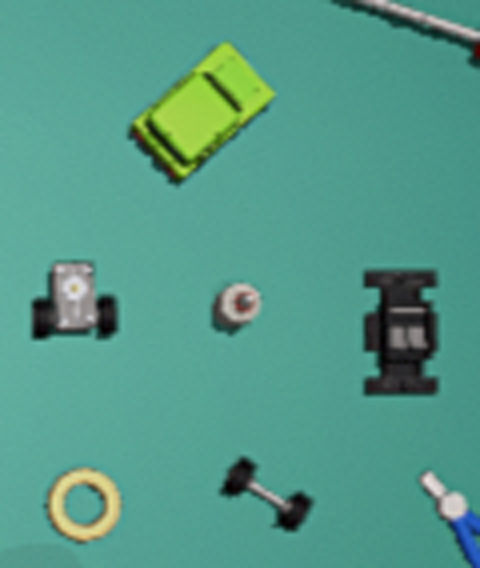

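```bash
cat > m.py <<'E'
from h import *
K=4
def up(src): return cv2.resize(cv2.imread(src),None,fx=K,fy=K,interpolation=cv2.INTER_CUBIC)
def blobs(mask,box,amin,hull=True):
    x,y,w,h=[K*b for b in box]; m=np.zeros_like(mask); m[y:y+h,x:x+w]=mask[y:y+h,x:x+w]
    cs=cv2.findContours(m,cv2.RETR_EXTERNAL,cv2.CHAIN_APPROX_NONE)[0]
    return [c[:,0] for c in cs if cv2.contourArea(c)>amin*K*K]
def rect(c,z,n="top"):
    P=np.array([ray(n,(u+.5)/K-.5,(v+.5)/K-.5,z) for u,v in c],np.float32)
    (a,b),(w,h),_=r=cv2.minAreaRect(P); B=cv2.boxPoints(r); e=B[1]-B[0]; g=B[2]-B[1]
    l=e if np.hypot(*e)>np.hypot(*g) else g
    return np.round([a,b,max(w,h),min(w,h),np.degrees(np.arctan2(l[1],l[0]))%180],1)
E
python3 - <<'E'
from m import *
im=up('pics/top0.png'); H,S,V=cv2.split(cv2.cvtColor(im,cv2.COLOR_BGR2HSV))
white=((V>185)&(S<40)).astype(np.uint8)
print('white')
for c in blobs(white,(160,145,100,108),30): print(rect(c,10 if len(c)>400 else 14),len(c))
grey=((V<185)&(V>90)&(S<60)).astype(np.uint8)
print('grey')
for c in blobs(grey,(160,145,100,108),60): print(rect(c,7))
lime=((H>25)&(H<45)&(S>120)&(V>50)).astype(np.uint8)
black=(V<75).astype(np.uint8)
print('shell',[rect(c,z) for z in(0,12,20) for c in blobs(lime,(365,100,50,50),30)])
print('chassis',[rect(c,5) for c in blobs(black,(425,160,30,45),50)])
print('axle',[rect(c,12) for c in blobs(black,(392,210,32,28),8)])
print('motorwheels',[rect(c,12) for c in blobs(black,(343,160,32,28),8)])
g=((S<70)&(V>75)).astype(np.uint8)
print('gearbox',[rect(c,21) for c in blobs(g,(343,160,32,28),20)])
im=up('pics/side0.png'); H,S,V=cv2.split(cv2.cvtColor(im,cv2.COLOR_BGR2HSV))
lime=((H>25)&(H<45)&(S>120)&(V>50)).astype(np.uint8); black=(V<65).astype(np.uint8)
print('shell',[rect(c,12,"side") for c in blobs(lime,(405,230,60,50),30)])
print('chassis',[rect(c,5,"side") for c in blobs(black,(372,312,65,45),50)])
print('axle',[rect(c,12,"side") for c in blobs(black,(315,288,32,40),8)])
print('motorwheels',[rect(c,12,"side") for c in blobs(black,(345,225,40,35),8)])
E
```

```text
white
[452.7 221.4  53.3  20.8 177.3] 230
[458.2 319.8 104.4  95.7 176.9] 640
[559.  215.1 104.4  95.8 176.9] 636
[564.1 313.9 103.7  95.9 176.8] 637
grey
[559.4 216.7  93.1  59.7 176.9]Traceback (most recent call last):
  File "<stdin>", line 8, in <module>
  File "m.py", line 9, in rect
    P=np.array([ray(n,(u+.5)/K-.5,(v+.5)/K-.5,z) for u,v in c],np.float32)
                ~~~^^^^^^^^^^^^^^^^^^^^^^^^^^^^^
  File "h.py", line 8, in ray
    p,f,R=cam(n); d=R@np.array([(u-p['cx'])/f,(v-p['cy'])/f,1]); o=np.array(p['origin'])
          ~~~^^^
  File "h.py", line 5, in cam
    p=manip.camera_params(n); f=200/np.tan(np.radians(p['fovy']/2))
ValueError: time passes only in moves, steps and waits
```

```bash
sed -i 's/^def cam/from functools import lru_cache\n@lru_cache\ndef cam/' h.py
cat > parts.py <<'E'
from m import *
im=up('pics/top0.png'); H,S,V=cv2.split(cv2.cvtColor(im,cv2.COLOR_BGR2HSV))
lime=((H>25)&(H<45)&(S>120)&(V>50)).astype(np.uint8)
black=(V<75).astype(np.uint8)
print('shell',[rect(c,z) for z in(0,12,20) for c in blobs(lime,(365,100,50,50),30)])
print('chassis',[rect(c,5) for c in blobs(black,(425,160,30,45),50)])
print('axle',[rect(c,12) for c in blobs(black,(392,210,32,28),8)])
print('motorwheels',[rect(c,12) for c in blobs(black,(343,160,32,28),8)])
g=((S<70)&(V>75)).astype(np.uint8)
print('gearbox',[rect(c,21) for c in blobs(g,(343,160,32,28),20)])
im=up('pics/side0.png'); H,S,V=cv2.split(cv2.cvtColor(im,cv2.COLOR_BGR2HSV))
lime=((H>25)&(H<45)&(S>120)&(V>50)).astype(np.uint8); black=(V<65).astype(np.uint8)
print('shell',[rect(c,12,"side") for c in blobs(lime,(405,230,60,50),30)])
print('chassis',[rect(c,5,"side") for c in blobs(black,(372,312,65,45),50)])
print('axle',[rect(c,12,"side") for c in blobs(black,(315,288,32,40),8)])
print('motorwheels',[rect(c,12,"side") for c in blobs(black,(345,225,40,35),8)])
E
python3 parts.py
```

```text
shell [array([ 690.7, -175.6,   81.4,   46.5,  132.2]), array([ 688. , -173.3,   80.5,   45.9,  132.2]), array([ 686.2, -171.8,   79.9,   45.6,  132.2])]
chassis [array([ 552.3, -297.3,   76.3,   44.1,  179.7])]
axle [array([ 442.6, -227.1,   24.3,   18. ,  151.2]), array([ 461.9, -195.6,   24.8,   14.8,  159.3])]
motorwheels [array([ 5.597e+02, -1.133e+02,  2.460e+01,  1.230e+01,  1.000e-01]), array([560.6, -79. ,  42. ,  30.4,  32.2])]
gearbox [array([571.5, -93.9,  41. ,  26.9,   2.6])]
shell []
chassis [array([ 5.521e+02, -2.967e+02,  7.300e+01,  4.080e+01,  4.000e-01])]
axle [array([ 441.9, -227.5,   20. ,   16.7,  148.6]), array([ 462.9, -193.3,   20. ,   17.8,  149.8])]
motorwheels [array([ 562.1, -111.9,   25.4,   20.8,    1. ]), array([556.7, -71. ,  26.3,  12.8,  34.7])]
```

```bash
cat > go.py <<'E'
import sys,numpy as np
from cell import manip
x,y,z,yaw=map(float,sys.argv[1:5])
s=manip.read_state(); p=s['eef_pos']; a=s['eef_rot'][2]
d=np.array([x,y,z])-p
t=[d[0]*np.cos(a)+d[1]*np.sin(a), d[0]*np.sin(a)-d[1]*np.cos(a), -d[2]]
r=(np.degrees(a)-yaw+180)%360-180
print('shift cm',np.round(np.array(t)/10,2),'roll',round(r/5,2),'clock',s['clock'],'pos',np.round(p,1),'yaw',round(np.degrees(a),1),'tilt',np.round(s['eef_rot'][:2],3),'gap',round(s['finger_gap'],1),'F',np.round(s['wrist_force'],1))
E
python3 go.py 687 -172.5 110 -47.8
```

```text
shift cm [ 57.03 -12.97  10.9 ] roll 14.02 clock 0.1 pos [ 208.4 -508.8  219. ] yaw 22.3 tilt [-3.141 -0.   ] gap 94.0 F [-0.6 -0.1 -0.1]
```

```bash
python3 -m creep '[[0.7,[57,-13,11],14],[0.7,[57,-13,11],14],[0.7,[57,-13,11],14],[0.7,[57,-13,11],14],[0.7,[57,-13,11],14],[0.7,[57,-13,11],14],[0.7,[57,-13,11],14],[0.7,[57,-13,11],14],[0.7,[57,-13,11],14],[0.7,[57,-13,11],14],[0.7,[57,-13,11],14],[0.7,[57,-13,11],14]]' 30; python3 go.py 687 -172.5 110 -47.8
```

```text
clock: 1.3
eef_pos: [667.6, -185.4, 113.3]
eef_rot: [3.141, 0.001, -0.833]
wrist_force: [0.5, -1.7, -1.0]
finger_gap: 79.6
finger_force: 0.0
shift cm [ 0.35 -2.3   0.33] roll 0.02 clock 1.3 pos [ 667.6 -185.4  113.3] yaw -47.7 tilt [3.141e+00 1.000e-03] gap 79.6 F [ 0.5 -1.7 -1. ]
```

```bash
python3 -m creep '[[0.6,[0,0,0],0],[0.6,[0,0,0],0]]'; python3 go.py 687 -172.5 110 -47.8
python3 - <<'E'
from h import *
for n in("top","side"): cv2.imwrite(f"pics/{n}1.png",manip.camera(n)[:,:,::-1])
crop('pics/top1.png',320,80,150,100,4,'pics/t1.png'); crop('pics/side1.png',380,180,130,110,4,'pics/s1.png')
im=np.hstack([cv2.resize(cv2.imread('pics/t1.png'),(400,300)),cv2.resize(cv2.imread('pics/s1.png'),(400,300))]);cv2.imwrite('pics/v1.png',im)
E
```

```text
clock: 1.5
eef_pos: [666.3, -186.2, 112.8]
eef_rot: [3.141, 0.002, -0.831]
wrist_force: [0.7, 0.3, 0.2]
finger_gap: 75.4
finger_force: 0.0
shift cm [ 0.38 -2.46  0.28] roll 0.03 clock 1.5 pos [ 666.3 -186.2  112.8] yaw -47.6 tilt [3.141e+00 2.000e-03] gap 75.4 F [0.7 0.3 0.2]
```

View pics/v1.png

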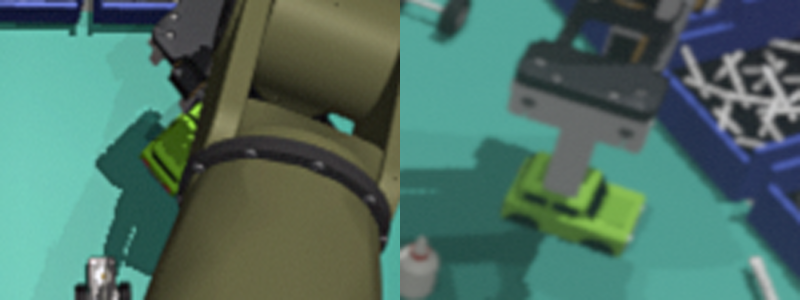

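The fingers sit above the shell, across its sides. I'll refine the shell's position with the side view before descending.

Run:
```python
from m import *
im=up('pics/side0.png'); hsv=cv2.cvtColor(im,cv2.COLOR_BGR2HSV); H,S,V=cv2.split(hsv); print(hsv[253*4,440*4],hsv[248*4,432*4])
for n,box in(("side",(405,225,60,50)),("top",(365,100,50,50))):
    im=up(f'pics/{n}0.png'); H,S,V=cv2.split(cv2.cvtColor(im,cv2.COLOR_BGR2HSV))
    m=((H>22)&(H<50)&(S>130)).astype(np.uint8); c=max(blobs(m,box,30),key=len)
    # corner pixel extremes of silhouette along the part axes, base plane and 20 mm plane
    a=np.radians(-47.8); ex=np.array([np.cos(a),np.sin(a)]); ey=np.array([-ex[1],ex[0]])
    for z in(0,20):
        P=np.array([ray(n,(u+.5)/K-.5,(v+.5)/K-.5,z) for u,v in c])
        print(n,z,'x',np.round([(P@ex).min(),(P@ex).max()],1),'y',np.round([(P@ey).min(),(P@ey).max()],1))
    print('cam',np.array(cam(n)[0]['origin'][:2])@np.c_[ex,ey])
for c in ((687,-172.5),): print(np.array(c)@np.c_[ex,ey])
```

```text
[ 45 142 198] [ 45 142 203]
side 0 x [548.3 625.8] y [384.1 442.1]
side 20 x [550.8 626.1] y [368.1 424.5]
cam [ 636.9314411  -188.21694603]
top 0 x [552.5 635. ] y [370.2 417.4]
top 20 x [547.5 628.4] y [369.9 416.2]
cam [290.49719058 353.01429393]
[589.26083772 393.06095599]
```

```bash
python3 -m creep '[[0.6,[0.4,-2.45,0.3],0],[0.6,[0.4,-2.45,3],0],[0.6,[0.4,-2.45,6],0],[0.6,[0.4,-2.45,8.5],0],[0.6,[0.4,-2.45,9.5],0],[0.6,[0.4,-2.45,9.5],0],[0.6,[0.4,-2.45,9.5],0]]' 25; python3 go.py 687 -172.5 17 -47.8
```

```text
clock: 2.3
eef_pos: [687.6, -174.2, 20.9]
eef_rot: [-3.141, -0.002, -0.834]
wrist_force: [-0.6, -0.4, 0.1]
finger_gap: 75.4
finger_force: 0.0
shift cm [-0.17 -0.07  0.39] roll 0.01 clock 2.3 pos [ 687.6 -174.2   20.9] yaw -47.8 tilt [-3.141e+00 -2.000e-03] gap 75.4 F [-0.6 -0.4  0.1]
```

```bash
python3 -m creep '[[0.6,[-0.15,-0.05,0.2],0],[0.6,[-0.15,-0.05,0.2],0],[-0.1,[-0.15,-0.05,0.2],0],[-0.1,[-0.15,-0.05,0.2],0],[-0.1,[-0.15,-0.05,0.2],0],[-0.1,[-0.15,-0.05,0.2],0],[-0.1,[-0.15,-0.05,0.2],0],[-0.1,[-0.15,-0.05,0.2],0]]' 25; python3 go.py 687 -172.5 17 -47.8
```

```text
clock: 3.1
eef_pos: [686.6, -172.0, 17.2]
eef_rot: [-3.142, -0.0, -0.833]
wrist_force: [-0.1, 0.2, 0.0]
finger_gap: 46.0
finger_force: 25.0
shift cm [0.07 0.   0.02] roll 0.02 clock 3.1 pos [ 686.6 -172.    17.2] yaw -47.7 tilt [-3.142 -0.   ] gap 46.0 F [-0.1  0.2  0. ]
```

```bash
python3 -m creep '[[-0.1,[0,0,-3],0],[-0.1,[0,0,-6],0],[-0.1,[0,0,-9],0],[-0.1,[0,0,-9],0]]'; python3 go.py 453 221.2 105 -3.1;  python3 - <<'E'
from h import *
cv2.imwrite("pics/side2.png",manip.camera("side")[:,:,::-1])
crop('pics/side2.png',380,150,140,120,4,'pics/s2.png')
E
```

```text
clock: 3.5
eef_pos: [688.2, -172.5, 112.1]
eef_rot: [-3.138, -0.006, -0.833]
wrist_force: [0.6, 0.6, 0.2]
finger_gap: 46.0
finger_force: 25.0
shift cm [-44.96  -9.08   0.71] roll -8.92 clock 3.5 pos [ 688.2 -172.5  112.1] yaw -47.7 tilt [-3.138 -0.006] gap 46.0 F [0.6 0.6 0.2]
```

View pics/s2.png

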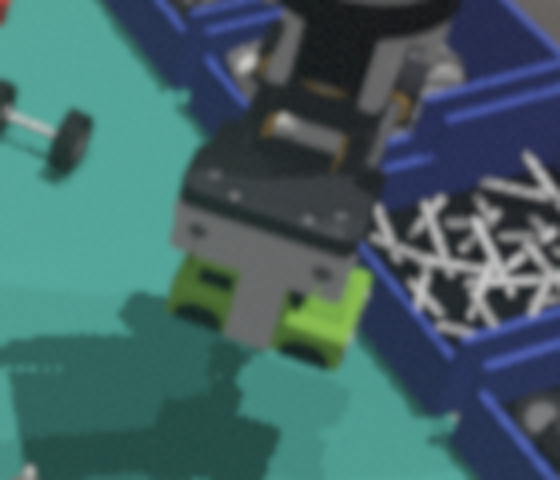

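The shell is held level and centred.

```bash
python3 -m creep '[[-0.1,[-4,-1,0],-1],[-0.1,[-8,-2,0],-2],[-0.1,[-12,-3,0],-3],[-0.1,[-16,-4,0],-4],[-0.1,[-20,-4.5,0],-5],[-0.1,[-24,-5,0],-6],[-0.1,[-28,-6,0],-7],[-0.1,[-32,-7,0],-8],[-0.1,[-36,-8,0],-8.5],[-0.1,[-40,-8.5,0],-8.9],[-0.1,[-43,-9,0.5],-8.9],[-0.1,[-45,-9.1,0.7],-8.9]]'; python3 -m creep '[[-0.1,[0,0,0],0],[-0.1,[0,0,0],0],[-0.1,[0,0,0],0]]'; python3 go.py 453 221.2 22 -3.1
```

```text
clock: 4.75
eef_pos: [449.2, 223.5, 98.7]
eef_rot: [3.141, 0.002, -0.055]
wrist_force: [0.0, 0.2, -0.6]
finger_gap: 45.7
finger_force: 25.0
clock: 5.05
eef_pos: [451.6, 221.4, 99.8]
eef_rot: [3.141, 0.0, -0.057]
wrist_force: [-0.3, -1.0, 0.5]
finger_gap: 45.6
finger_force: 25.0
shift cm [0.14 0.01 7.78] roll -0.03 clock 5.05 pos [451.6 221.4  99.8] yaw -3.3 tilt [3.141 0.   ] gap 45.6 F [-0.3 -1.   0.5]
```

```bash
python3 -m creep '[[-0.1,[0.1,0,2.5],0],[-0.1,[0.1,0,5],0],[-0.1,[0.1,0,6],0],[-0.1,[0.1,0,7],0],[-0.1,[0.1,0,7.5],0],[-0.1,[0.1,0,7.75],0],[-0.1,[0.1,0,7.75],0],[-0.1,[0.1,0,7.75],0],[-0.1,[0.1,0,7.75],0]]'; python3 go.py 453 221.2 21.2 -3.1;  python3 - <<'E'
from h import *
cv2.imwrite("pics/side3.png",manip.camera("side")[:,:,::-1])
crop('pics/side3.png',200,80,160,110,4,'pics/s3.png')
E
```

```text
clock: 5.95
eef_pos: [452.7, 221.8, 24.3]
eef_rot: [3.141, -0.001, -0.056]
wrist_force: [-6.5, -6.9, 16.2]
finger_gap: 45.7
finger_force: 25.0
shift cm [0.03 0.06 0.31] roll -0.03 clock 5.95 pos [452.7 221.8  24.3] yaw -3.2 tilt [ 3.141e+00 -1.000e-03] gap 45.7 F [-6.5 -6.9 16.2]
```

View pics/s3.png

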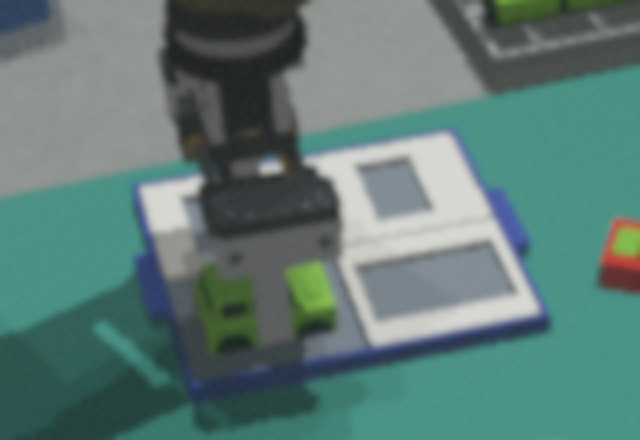

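```bash
python3 -m creep '[[-0.1,[0,0,-0.1],0],[-0.1,[0,0,-0.1],0],[0.3,[0,0,-0.1],0],[0.3,[0,0,-0.1],0],[0.3,[0,0,-0.1],0],[0.3,[0,0,-0.1],0],[0.3,[0,0,-2],0],[0.3,[0,0,-5],0],[0.3,[0,0,-9],0],[0.3,[0,0,-9],0]]'; python3 go.py 552.2 -297 90 0;  python3 - <<'E'
from h import *
cv2.imwrite("pics/side4.png",manip.camera("side")[:,:,::-1])
cv2.imwrite("pics/top4.png",manip.camera("top")[:,:,::-1])
crop('pics/side4.png',210,90,140,110,4,'pics/s4.png')
E
```

```text
clock: 7.0
eef_pos: [454.1, 223.0, 117.2]
eef_rot: [-3.138, -0.007, -0.056]
wrist_force: [-0.3, -0.3, -0.2]
finger_gap: 61.3
finger_force: 0.0
shift cm [12.71 51.36  2.72] roll -0.64 clock 7.0 pos [454.1 223.  117.2] yaw -3.2 tilt [-3.138 -0.007] gap 61.3 F [-0.3 -0.3 -0.2]
```

View pics/s4.png

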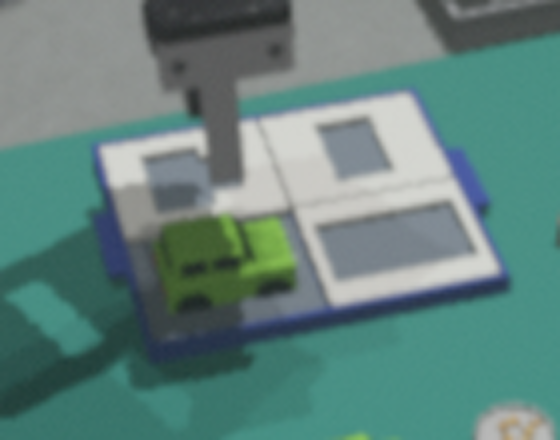

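The shell sits flat on its nest, over the block. Next, the chassis.

```bash
python3 -m creep '[[0.2,[12.7,51.3,2],-0.65],[0.2,[12.7,51.3,2],-0.65],[0.2,[12.7,51.3,2],-0.65],[0.2,[12.7,51.3,2],-0.65],[0.2,[12.7,51.3,2],-0.65],[0.2,[12.7,51.3,2],-0.65],[0.2,[12.7,51.3,2],-0.65],[0.2,[12.7,51.3,2],-0.65],[0.2,[12.7,51.3,2],-0.65],[0.2,[12.7,51.3,2],-0.65],[0.2,[12.7,51.3,2],-0.65],[0.2,[12.7,51.3,2],-0.65]]'; python3 -m creep '[[0.2,[0,0,0],0],[0.2,[0,0,0],0],[0.2,[0,0,0],0]]'; python3 go.py 552.2 -297 22.5 0
```

```text
clock: 8.3
eef_pos: [549.2, -300.2, 90.0]
eef_rot: [-3.14, 0.002, -0.003]
wrist_force: [-0.2, 1.2, 0.6]
finger_gap: 56.5
finger_force: 0.0
clock: 8.6
eef_pos: [550.1, -296.0, 92.4]
eef_rot: [-3.141, 0.0, 0.002]
wrist_force: [0.2, -0.4, 0.3]
finger_gap: 56.4
finger_force: 0.0
shift cm [0.21 0.1  6.99] roll 0.02 clock 8.6 pos [ 550.1 -296.    92.4] yaw 0.1 tilt [-3.141  0.   ] gap 56.4 F [ 0.2 -0.4  0.3]
```

```bash
python3 -m creep '[[0.2,[0.2,0.1,3],0],[0.2,[0.2,0.1,5],0],[0.2,[0.2,0.1,6.5],0],[0.2,[0.2,0.1,6.9],0],[0.2,[0.2,0.1,6.9],0],[0.2,[0.2,0.1,6.9],0],[0.2,[0.2,0.1,6.9],0]]'; python3 go.py 552.2 -297 22.5 0;  python3 - <<'E'
from h import *
cv2.imwrite("pics/side5.png",manip.camera("side")[:,:,::-1])
crop('pics/side5.png',340,270,130,100,4,'pics/s5.png')
E
```

```text
clock: 9.3
eef_pos: [552.6, -298.4, 24.7]
eef_rot: [3.141, -0.001, 0.0]
wrist_force: [-0.4, 0.4, 0.3]
finger_gap: 56.1
finger_force: 0.0
shift cm [-0.04 -0.14  0.22] roll 0.01 clock 9.3 pos [ 552.6 -298.4   24.7] yaw 0.0 tilt [ 3.141e+00 -1.000e-03] gap 56.1 F [-0.4  0.4  0.3]
```

View pics/s5.png

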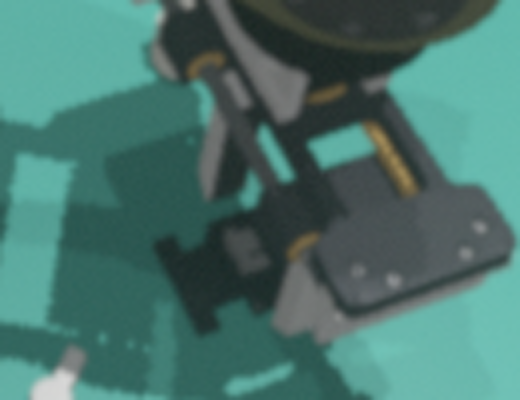

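```bash
python3 - <<'E'
from h import *
for X in [(552.6,-333,11),(552.6,-333,60),(552,-297,20),(590,-297,3),(514,-297,3)]: print(X,(proj("side",X)-[340,270])*4)
E
python3 go.py 552.2 -297 22.5 0
```

```text
(552.6, -333, 11) [297.44376987 327.79930978]
(552.6, -333, 60) [316.49694122 270.27033128]
(552, -297, 20) [257.93450452 241.48542581]
(590, -297, 3) [331.49604865 233.46999888]
(514, -297, 3) [171.67759584 289.43317913]
shift cm [-0.03 -0.14  0.21] roll 0.01 clock 9.35 pos [ 552.5 -298.4   24.6] yaw 0.0 tilt [ 3.141e+00 -1.000e-03] gap 56.2 F [0.7 0.1 1. ]
```

The near finger is at crop (297,328) and the tub at (258,241), as predicted, so I'll close.

```bash
python3 -m creep '[[0.2,[0,-0.05,0.15],0],[0.2,[0,-0.05,0.15],0],[-0.6,[0,-0.05,0.15],0],[-0.6,[0,-0.05,0.15],0],[-0.6,[0,-0.05,0.15],0],[-0.6,[0,-0.05,0.15],0],[-0.6,[0,-0.05,0.15],0],[-0.6,[0,-0.05,0.15],0]]' 20; python3 go.py 559 214.5 100 -3.1
```

```text
clock: 10.15
eef_pos: [552.1, -297.7, 22.1]
eef_rot: [3.142, 0.0, 0.0]
wrist_force: [-0.0, -0.1, -0.2]
finger_gap: 27.8
finger_force: 20.0
shift cm [  0.71 -51.22  -7.79] roll 0.63 clock 10.15 pos [ 552.1 -297.7   22.1] yaw 0.0 tilt [3.142 0.   ] gap 27.8 F [-0.  -0.1 -0.2]
```

```bash
python3 -m creep '[[-0.6,[0,0,-3],0],[-0.6,[0,0,-6],0],[-0.6,[0,0,-8],0],[-0.6,[0,0,-8],0],[-0.6,[0,0,-8],0]]'; python3 go.py 559 214.5 100 -3.1
```

```text
clock: 10.65
eef_pos: [551.9, -297.6, 101.5]
eef_rot: [-3.141, 0.0, 0.0]
wrist_force: [-0.0, 0.0, -0.2]
finger_gap: 28.1
finger_force: 20.0
shift cm [  0.73 -51.21   0.15] roll 0.63 clock 10.65 pos [ 551.9 -297.6  101.5] yaw 0.0 tilt [-3.141  0.   ] gap 28.1 F [-0.   0.  -0.2]
```

```bash
python3 -m creep '[[-0.6,[0,-3,0],0],[-0.6,[0,-7,0],0],[-0.6,[0,-11,0],0],[-0.6,[0.2,-16,0],0],[-0.6,[0.2,-21,0],0.2],[-0.6,[0.2,-26,0],0.3],[-0.6,[0.4,-31,0],0.4],[-0.6,[0.5,-36,0],0.5],[-0.6,[0.6,-41,0],0.6],[-0.6,[0.7,-45,0],0.63],[-0.6,[0.7,-49,0],0.63],[-0.6,[0.7,-51.2,0],0.63]]'; python3 -m creep '[[-0.6,[0,0,0],0],[-0.6,[0,0,0],0],[-0.6,[0,0,0],0],[-0.6,[0,0,0],0]]'; python3 go.py 559 214.5 29.5 -3.1
```

```text
clock: 11.85
eef_pos: [557.8, 216.9, 100.3]
eef_rot: [3.141, 0.002, -0.053]
wrist_force: [-0.0, -1.0, 0.6]
finger_gap: 27.8
finger_force: 20.0
clock: 12.25
eef_pos: [559.0, 213.2, 101.9]
eef_rot: [3.141, 0.0, -0.056]
wrist_force: [-0.2, -0.4, -0.6]
finger_gap: 27.9
finger_force: 20.0
shift cm [-0.   -0.13  7.24] roll -0.02 clock 12.25 pos [559.  213.2 101.9] yaw -3.2 tilt [3.141 0.   ] gap 27.9 F [-0.2 -0.4 -0.6]
```

```bash
python3 -m creep '[[-0.6,[0,-0.1,3],0],[-0.6,[0,-0.1,5],0],[-0.6,[0,-0.1,6],0],[-0.6,[0,-0.1,6.6],0],[-0.6,[0,-0.1,7],0],[-0.6,[0,-0.1,7.2],0],[-0.6,[0,-0.1,7.3],0],[-0.6,[0,-0.1,7.3],0],[-0.6,[0,-0.1,7.3],0]]'; python3 go.py 559 214.5 29.1 -3.1;  python3 - <<'E'
from h import *
cv2.imwrite("pics/side6.png",manip.camera("side")[:,:,::-1])
crop('pics/side6.png',220,90,140,100,4,'pics/s6.png')
E
```

```text
clock: 13.15
eef_pos: [559.3, 215.3, 30.1]
eef_rot: [-3.141, -0.001, -0.054]
wrist_force: [-2.6, -2.0, 6.5]
finger_gap: 27.8
finger_force: 20.0
shift cm [-0.02  0.08  0.1 ] roll -0.0 clock 13.15 pos [559.3 215.3  30.1] yaw -3.1 tilt [-3.141e+00 -1.000e-03] gap 27.8 F [-2.6 -2.   6.5]
```

View pics/s6.png

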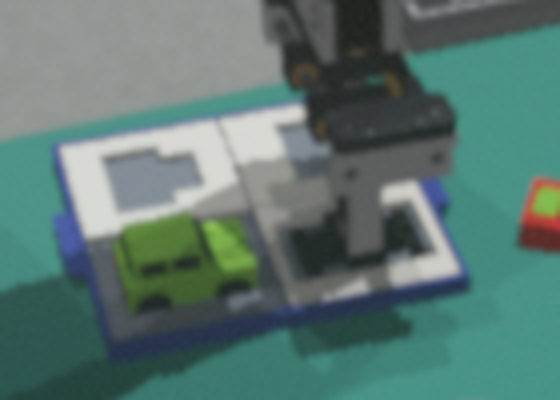

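The chassis is down in its pocket with the expected contact, so I'll release it and go to the motor.

```bash
python3 -m creep '[[-0.6,[0,0,-0.05],0],[0,[0,0,-0.05],0],[0,[0,0,-0.05],0],[0,[0,0,-0.05],0],[0,[0,0,-1],0],[0,[0,0,-4],0],[0,[0,0,-8],0],[0,[0,0,-8],0]]'; python3 go.py 560 -94 100 0.5
```

```text
clock: 14.0
eef_pos: [561.2, 216.1, 115.2]
eef_rot: [-3.138, -0.008, -0.054]
wrist_force: [-0.1, 0.2, -0.3]
finger_gap: 46.9
finger_force: 0.0
shift cm [ 1.57 30.97  1.52] roll -0.72 clock 14.0 pos [561.2 216.1 115.2] yaw -3.1 tilt [-3.138 -0.008] gap 46.9 F [-0.1  0.2 -0.3]
```

```bash
python3 -m creep '[[0.5,[-1.6,31,0],-0.7],[0.5,[-1.6,31,0],-0.7],[0.5,[-1.6,31,0],-0.7],[0.5,[-1.6,31,0],-0.7],[0.5,[-1.6,31,0],-0.7],[0.5,[-1.6,31,0],-0.7],[0.5,[-1.6,31,0],-0.7],[0.5,[-1.6,31,0],-0.7],[0.5,[-1.6,31,0],-0.7],[0.5,[-1.6,31,0],-0.7],[0.5,[-1.6,31,0],-0.7],[0.5,[-1.6,31,0],-0.7]]'; python3 go.py 560 -94 23 0.5
```

```text
clock: 15.2
eef_pos: [526.2, -92.5, 109.1]
eef_rot: [-3.142, 0.0, 0.008]
wrist_force: [0.5, -0.3, -0.4]
finger_gap: 70.3
finger_force: 0.0
shift cm [3.38 0.18 8.61] roll -0.01 clock 15.2 pos [526.2 -92.5 109.1] yaw 0.5 tilt [-3.142  0.   ] gap 70.3 F [ 0.5 -0.3 -0.4]
```

```bash
python3 -m creep '[[0.5,[3.4,0.15,0],0],[0.5,[3.4,0.15,0],0],[0.5,[3.4,0.15,2],0],[0.5,[3.4,0.15,5],0],[0.5,[3.4,0.15,7],0],[0.5,[3.4,0.15,8],0],[0.5,[3.4,0.15,8.5],0],[0.5,[3.4,0.15,8.5],0],[0.5,[3.4,0.15,8.5],0],[0.5,[3.4,0.15,8.5],0]]'; python3 go.py 560 -94 22 0.5;  python3 - <<'E'
from h import *
cv2.imwrite("pics/side7.png",manip.camera("side")[:,:,::-1])
crop('pics/side7.png',310,180,120,100,4,'pics/s7.png')
E
```

```text
clock: 16.2
eef_pos: [560.5, -94.7, 25.1]
eef_rot: [3.141, -0.001, 0.007]
wrist_force: [-0.4, 0.2, -0.2]
finger_gap: 70.4
finger_force: 0.0
shift cm [-0.05 -0.07  0.31] roll -0.02 clock 16.2 pos [560.5 -94.7  25.1] yaw 0.4 tilt [ 3.141e+00 -1.000e-03] gap 70.4 F [-0.4  0.2 -0.2]
```

View pics/s7.png

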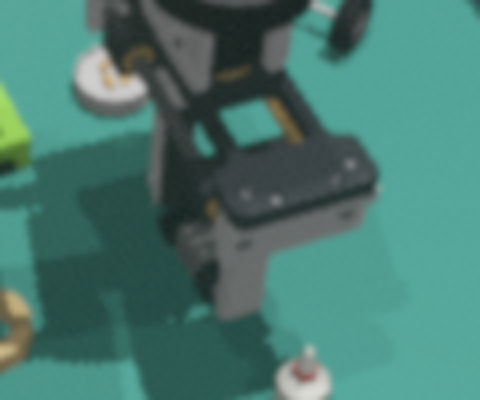

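Run:
```python
from h import *
for X in [(560,-119,12),(548,-119,12),(572,-119,12),(592,-94,12),(560.5,-131,10),(552.5,-131,12),(568.5,-131,12),(552,-94,21)]: print(X,np.round((proj("side",X)-[310,180])*4))
crop('pics/side0.png',310,180,120,100,4,'pics/s7b.png')
```

```text
(560, -119, 12) [220. 290.]
(548, -119, 12) [197. 297.]
(572, -119, 12) [242. 283.]
(592, -94, 12) [258. 235.]
(560.5, -131, 10) [231. 311.]
(552.5, -131, 12) [216. 313.]
(568.5, -131, 12) [246. 304.]
(552, -94, 21) [185. 245.]
```

View pics/s7b.png

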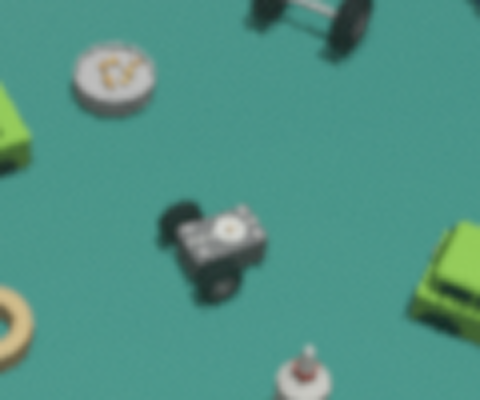

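The wheel and finger pixels match the prediction, so I'll grip.

```bash
python3 -m creep '[[0.5,[0,-0.05,0.15],0],[0.5,[0,-0.05,0.15],0],[-0.1,[0,-0.05,0.15],0],[-0.1,[0,-0.05,0.15],0],[-0.1,[0,-0.05,0.15],0],[-0.1,[0,-0.05,0.15],0],[-0.1,[0,-0.05,0.15],0]]' 30; python3 go.py 448.2 319.6 100 -3.1
python3 -m creep '[[-0.1,[0,0,-3],0],[-0.1,[0,0,-6],0],[-0.1,[0,0,-8],0],[-0.1,[0,0,-8],0],[-0.1,[0,0,-8],0]]'; python3 go.py 448.2 319.6 100 -3.1
python3 - <<'E'
from h import *
cv2.imwrite("pics/side8.png",manip.camera("side")[:,:,::-1])
crop('pics/side8.png',310,140,120,120,4,'pics/s8.png')
E
```

```text
clock: 16.95
eef_pos: [560.1, -94.1, 22.6]
eef_rot: [-3.142, 0.0, 0.007]
wrist_force: [0.6, 0.9, 0.3]
finger_gap: 50.1
finger_force: 29.6
shift cm [-10.92 -41.45  -7.74] roll 0.7 clock 16.95 pos [560.1 -94.1  22.6] yaw 0.4 tilt [-3.142  0.   ] gap 50.1 F [0.6 0.9 0.3]
clock: 17.45
eef_pos: [559.8, -94.1, 102.0]
eef_rot: [-3.142, 0.0, 0.007]
wrist_force: [0.6, -0.2, -0.7]
finger_gap: 49.9
finger_force: 29.6
shift cm [-10.89 -41.44   0.2 ] roll 0.69 clock 17.45 pos [559.8 -94.1 102. ] yaw 0.4 tilt [-3.142  0.   ] gap 49.9 F [ 0.6 -0.2 -0.7]
```

View pics/s8.png

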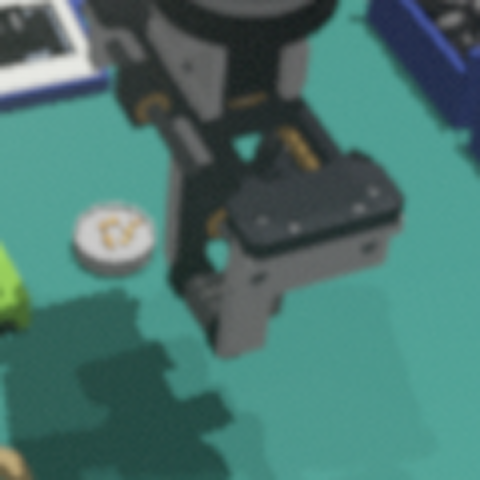

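The motor is held level. Moving it to its nest.

```bash
python3 -m creep '[[-0.1,[-1,-3,0],0],[-0.1,[-2,-7,0],0],[-0.1,[-3,-11,0],0.1],[-0.1,[-4,-15,0],0.2],[-0.1,[-5,-19,0],0.3],[-0.1,[-6,-23,0],0.4],[-0.1,[-7,-27,0],0.5],[-0.1,[-8,-31,0],0.6],[-0.1,[-9,-35,0],0.7],[-0.1,[-10,-38,0],0.7],[-0.1,[-10.9,-40,0],0.7],[-0.1,[-10.9,-41.4,0],0.7]]'; python3 -m creep '[[-0.1,[0,0,0],0],[-0.1,[0,0,0],0],[-0.1,[0,0,0],0],[-0.1,[0,0,0],0]]'; python3 go.py 448.2 319.8 29.5 -3.1
```

```text
clock: 18.7
eef_pos: [447.0, 320.2, 101.2]
eef_rot: [3.14, 0.002, -0.053]
wrist_force: [1.1, -0.1, -0.4]
finger_gap: 50.2
finger_force: 29.6
clock: 19.1
eef_pos: [448.7, 318.3, 102.6]
eef_rot: [3.142, 0.0, -0.056]
wrist_force: [0.8, -0.6, -0.4]
finger_gap: 49.7
finger_force: 29.6
shift cm [-0.06 -0.15  7.31] roll -0.02 clock 19.1 pos [448.7 318.3 102.6] yaw -3.2 tilt [3.142 0.   ] gap 49.7 F [ 0.8 -0.6 -0.4]
```

```bash
python3 -m creep '[[-0.1,[-0.05,-0.15,3],0],[-0.1,[-0.05,-0.15,5],0],[-0.1,[-0.05,-0.15,6],0],[-0.1,[-0.05,-0.15,6.6],0],[-0.1,[-0.05,-0.15,7],0],[-0.1,[-0.05,-0.15,7.25],0],[-0.1,[-0.05,-0.15,7.3],0],[-0.1,[-0.05,-0.15,7.3],0],[-0.1,[-0.05,-0.15,7.3],0],[-0.1,[-0.05,-0.15,7.3],0]]'; python3 go.py 448.2 319.8 29.5 -3.1
```

```text
clock: 20.1
eef_pos: [448.3, 320.8, 30.6]
eef_rot: [-3.141, -0.001, -0.054]
wrist_force: [-1.8, -2.6, 7.2]
finger_gap: 50.1
finger_force: 29.6
shift cm [-0.    0.1   0.11] roll -0.0 clock 20.1 pos [448.3 320.8  30.6] yaw -3.1 tilt [-3.141e+00 -1.000e-03] gap 50.1 F [-1.8 -2.6  7.2]
```

```bash
python3 -m creep '[[-0.1,[0,0.05,-0.05],0],[0.35,[0,0.05,-0.05],0],[0.35,[0,0.05,-0.05],0],[0.35,[0,0.05,-0.05],0],[0.35,[0,0.05,-1],0],[0.35,[0,0.05,-4],0],[0.35,[0,0.05,-8],0],[0.35,[0,0.05,-8],0]]'; python3 go.py 452.3 -211 100 -31.5
```

```text
clock: 20.9
eef_pos: [449.8, 321.4, 115.2]
eef_rot: [-3.137, -0.007, -0.054]
wrist_force: [-0.4, 0.3, 0.3]
finger_gap: 63.9
finger_force: 0.0
shift cm [ 3.14 53.15  1.52] roll 5.68 clock 20.9 pos [449.8 321.4 115.2] yaw -3.1 tilt [-3.137 -0.007] gap 63.9 F [-0.4  0.3  0.3]
```

```bash
python3 -m creep '[[0.45,[3.1,53.1,0],5.7],[0.45,[3.1,53.1,0],5.7],[0.45,[3.1,53.1,0],5.7],[0.45,[3.1,53.1,0],5.7],[0.45,[3.1,53.1,0],5.7],[0.45,[3.1,53.1,0],5.7],[0.45,[3.1,53.1,0],5.7],[0.45,[3.1,53.1,0],5.7],[0.45,[3.1,53.1,0],5.7],[0.45,[3.1,53.1,0],5.7],[0.45,[3.1,53.1,0],5.7],[0.45,[3.1,53.1,0],5.7]]';python3 -m creep '[[0.45,[0,0,0],0],[0.45,[0,0,0],0],[0.45,[0,0,0],0]]'; python3 go.py 452.3 -211 22 -31.5
python3 - <<'E'
from h import *
cv2.imwrite("pics/side9.png",manip.camera("side")[:,:,::-1])
crop('pics/side9.png',210,80,150,110,4,'pics/s9.png')
E
```

```text
clock: 22.1
eef_pos: [449.5, -215.0, 109.6]
eef_rot: [3.141, -0.0, -0.556]
wrist_force: [0.1, -0.6, -0.8]
finger_gap: 68.4
finger_force: 0.0
clock: 22.4
eef_pos: [450.1, -210.7, 109.7]
eef_rot: [-3.142, -0.0, -0.55]
wrist_force: [-1.3, 0.5, 0.1]
finger_gap: 68.1
finger_force: 0.0
shift cm [ 0.21 -0.09  8.77] roll -0.01 clock 22.4 pos [ 450.1 -210.7  109.7] yaw -31.5 tilt [-3.142 -0.   ] gap 68.1 F [-1.3  0.5  0.1]
```

View pics/s9.png

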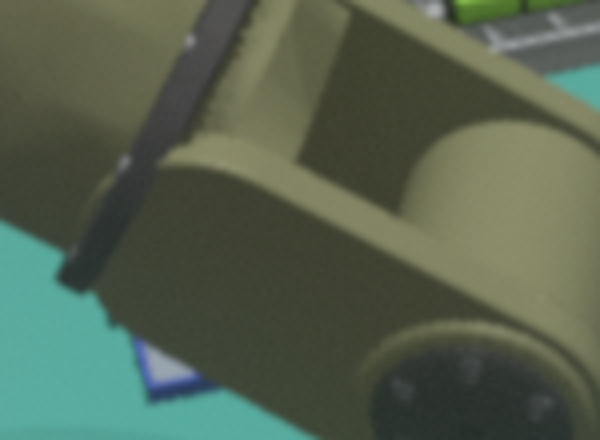

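The arm blocks that view. My pictures are used up, so from here I'll check with numbers only. Descending on the axle.

```bash
python3 -m creep '[[0.45,[0.2,-0.05,3],0],[0.45,[0.2,-0.05,5.5],0],[0.45,[0.2,-0.05,7.5],0],[0.45,[0.2,-0.05,8.5],0],[0.45,[0.2,-0.05,8.75],0],[0.45,[0.2,-0.05,8.75],0],[0.45,[0.2,-0.05,8.75],0],[0.45,[0.2,-0.05,8.75],0],[0.45,[0.2,-0.05,8.75],0],[0.45,[0.2,-0.05,8.75],0]]' 20; python3 go.py 452.3 -211 22 -31.5
```

```text
clock: 23.45
eef_pos: [452.0, -212.5, 22.4]
eef_rot: [-3.142, -0.001, -0.552]
wrist_force: [0.1, 0.4, 0.1]
finger_gap: 68.1
finger_force: 0.0
shift cm [-0.05 -0.14  0.04] roll -0.02 clock 23.45 pos [ 452.  -212.5   22.4] yaw -31.6 tilt [-3.142e+00 -1.000e-03] gap 68.1 F [0.1 0.4 0.1]
```

```bash
python3 -m creep '[[-0.1,[0,0,0],0],[-0.1,[0,0,0],0],[-0.1,[0,0,0],0],[-0.1,[0,0,0],0],[-0.1,[0,0,0],0],[-0.1,[0,0,0],0]]' 20; python3 go.py 452.3 -211 22 -31.5
```

```text
clock: 24.05
eef_pos: [451.9, -212.4, 22.1]
eef_rot: [3.142, -0.0, -0.552]
wrist_force: [-0.0, 0.1, 0.3]
finger_gap: 49.6
finger_force: 20.0
shift cm [-0.04 -0.14  0.01] roll -0.03 clock 24.05 pos [ 451.9 -212.4   22.1] yaw -31.6 tilt [ 3.142 -0.   ] gap 49.6 F [-0.   0.1  0.3]
```

```bash
python3 -m creep '[[-0.1,[0,0,-3],0],[-0.1,[0,0,-6],0],[-0.1,[0,0,-8],0],[-0.1,[0,0,-8],0],[-0.1,[0,0,-8],0]]'; python3 go.py 564.1 313.4 100 -3.1
python3 - <<'E'
from h import *
cv2.imwrite("pics/side10.png",manip.camera("side")[:,:,::-1])
E
```

```text
clock: 24.55
eef_pos: [451.7, -212.3, 101.7]
eef_rot: [3.142, 0.0, -0.552]
wrist_force: [0.8, -0.7, -0.4]
finger_gap: 49.6
finger_force: 20.0
shift cm [-17.99 -50.65   0.17] roll -5.7 clock 24.55 pos [ 451.7 -212.3  101.7] yaw -31.6 tilt [3.142 0.   ] gap 49.6 F [ 0.8 -0.7 -0.4]
```

```bash
python3 -m creep '[[-0.1,[-1,-3,0],-0.5],[-0.1,[-2.5,-7,0],-1],[-0.1,[-4,-11,0],-1.5],[-0.1,[-5.5,-15.5,0],-2],[-0.1,[-7,-20,0],-2.5],[-0.1,[-8.5,-24.5,0],-3],[-0.1,[-10,-29,0],-3.5],[-0.1,[-11.7,-33.5,0],-4],[-0.1,[-13.5,-38,0],-4.5],[-0.1,[-15,-42.5,0],-5],[-0.1,[-16.5,-46.5,0],-5.5],[-0.1,[-18,-50.6,0],-5.7]]'; python3 -m creep '[[-0.1,[0,0,0],0],[-0.1,[0,0,0],0],[-0.1,[0,0,0],0],[-0.1,[0,0,0],0]]'; python3 go.py 564.1 313.4 29.1 -3.1
```

```text
clock: 25.8
eef_pos: [563.4, 314.5, 100.2]
eef_rot: [3.14, 0.002, -0.053]
wrist_force: [0.2, -1.4, 0.6]
finger_gap: 49.7
finger_force: 20.0
clock: 26.2
eef_pos: [564.0, 311.7, 101.9]
eef_rot: [3.141, 0.001, -0.056]
wrist_force: [-0.3, -0.1, -1.0]
finger_gap: 49.8
finger_force: 20.0
shift cm [ 0.   -0.17  7.28] roll -0.02 clock 26.2 pos [564.  311.7 101.9] yaw -3.2 tilt [3.141e+00 1.000e-03] gap 49.8 F [-0.3 -0.1 -1. ]
```

```bash
python3 -m creep '[[-0.1,[0,-0.1,3],0],[-0.1,[0,-0.1,5],0],[-0.1,[0,-0.1,6],0],[-0.1,[0,-0.1,6.6],0],[-0.1,[0,-0.1,7],0],[-0.1,[0,-0.1,7.25],0],[-0.1,[0,-0.1,7.3],0],[-0.1,[0,-0.1,7.3],0],[-0.1,[0,-0.1,7.3],0],[-0.1,[0,-0.1,7.3],0]]'; python3 go.py 564.1 313.4 29.1 -3.1
```

```text
clock: 27.2
eef_pos: [564.4, 313.9, 30.1]
eef_rot: [-3.141, -0.001, -0.055]
wrist_force: [-1.0, -1.8, 6.9]
finger_gap: 49.7
finger_force: 20.0
shift cm [-0.03  0.05  0.1 ] roll -0.0 clock 27.2 pos [564.4 313.9  30.1] yaw -3.1 tilt [-3.141e+00 -1.000e-03] gap 49.7 F [-1.  -1.8  6.9]
```

```bash
python3 -m creep '[[-0.1,[0,0,-0.05],0],[0.35,[0,0,-0.05],0],[0.35,[0,0,-0.05],0],[0.35,[0,0,-0.05],0],[0.35,[0,0,-1],0],[0.35,[0,0,-4],0],[0.35,[0,0,-9],0],[0.35,[0,0,-14],0],[0.35,[0,0,-14],0]]'; python3 -m creep '[[0.5,[-15,55,-5],0],[0.5,[-15,55,-5],0],[0.5,[-15,55,-5],0],[0.5,[-15,55,-5],0],[0.5,[-15,55,-5],0],[0.5,[-15,55,-5],0],[0.5,[-15,55,-5],0],[0.5,[-15,55,-5],0],[0.5,[-15,55,-5],0],[0.5,[-15,55,-5],0],[0.5,[-15,55,-5],0],[0.5,[-15,55,-5],0]]'
python3 - <<'E'
from m import *
cv2.imwrite("pics/topF.png",manip.camera("top")[:,:,::-1]); cv2.imwrite("pics/sideF.png",manip.camera("side")[:,:,::-1])
im=up('pics/topF.png'); H,S,V=cv2.split(cv2.cvtColor(im,cv2.COLOR_BGR2HSV))
lime=((H>25)&(H<45)&(S>120)&(V>50)).astype(np.uint8); black=(V<75).astype(np.uint8); white=((V>185)&(S<40)).astype(np.uint8)
bx=(160,145,100,108)
print('lime',[rect(c,17) for c in blobs(lime,bx,30)])
print('white',[rect(c,13) for c in blobs(white,bx,200)])
print('black z19',[rect(c,19) for c in blobs(black,bx,15)])
print('pickup/bigaxle',[rect(c,15) for c in blobs(lime,(295,195,35,55),30)],[rect(c,18) for c in blobs(black,(285,108,35,35),15)])
im=up('pics/top0.png'); H,S,V=cv2.split(cv2.cvtColor(im,cv2.COLOR_BGR2HSV))
lime=((H>25)&(H<45)&(S>120)&(V>50)).astype(np.uint8); black=(V<75).astype(np.uint8)
print('before',[rect(c,15) for c in blobs(lime,(295,195,35,55),30)],[rect(c,18) for c in blobs(black,(285,108,35,35),15)])
E
```

```text
clock: 28.1
eef_pos: [566.2, 315.0, 177.7]
eef_rot: [-3.136, -0.011, -0.054]
wrist_force: [0.6, -0.3, -0.1]
finger_gap: 63.9
finger_force: 0.0
clock: 29.3
eef_pos: [382.9, -230.0, 219.9]
eef_rot: [3.141, -0.001, -0.057]
wrist_force: [1.0, -0.1, -0.5]
finger_gap: 70.4
finger_force: 0.0
lime [array([452.6, 222.6,  78.7,  47.1, 176.9])]
white [array([458.2, 319. , 105.3,  96.5, 176.9]), array([558.6, 214.5, 104.3,  96.1, 176.9]), array([563.8, 313.2, 104.7,  96.5, 176.9])]
black z19 [array([447. , 340.4,  25.9,  14.9,   1.5]), array([465.8, 224.2,  30.7,   5.7,  87.7]), array([457.2, 301.3,  44.6,  17.3,   1.4]), array([562.1, 295.3,  23.7,  16. , 178.7]), array([563.6, 325.2,  32.2,  23.9,  85.2]), array([558.3, 212.6,  75.5,  43.3, 177.2])]
pickup/bigaxle [array([452. ,  17.7, 100.7,  45.5,   3.3])] [array([672.6,  61.8,  38. ,  18.5,  37.2]), array([700.5,  24.3,  37. ,  27.8, 176.6])]
before [array([452. ,  17.8, 100.7,  45.5,   3.3])] [array([672.6,  61.8,  38.3,  20.2,  37.3]), array([700.2,  24.2,  37.5,  28.7, 175.5])]
```

```bash
python3 -m creep '[[0.5,[0,0,0],0],[0.5,[0,0,0],0],[0.5,[0,0,0],0],[0.5,[0,0,0],0]]'; python3 -c "
from cell import manip
print(manip.sign_off())"
```

```text
clock: 29.8
eef_pos: [384.5, -226.4, 219.1]
eef_rot: [-3.142, 0.0, -0.053]
wrist_force: [0.5, -0.1, 0.2]
finger_gap: 70.6
finger_force: 0.0
the job is handed in; nothing more can be done
None
```

I placed the hatchback shell, chassis, motor unit and small axle in their nests, in that order, and handed the job in at about 30 s; the last top-camera measurements show them in place and the pick-up shell and big axle unmoved, though the final state was measured, not viewed, and no verdict came back.

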